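# Find the fuller solder tub by weight and present it to the label reader

## Robot

A 6-joint arm with a two-finger parallel gripper is mounted at the origin on a cart in front of the work surface, level with it; the furniture and walls round the work are solid. World frame = base frame: x ahead of the robot, y to its left, z up, the work surface at z = 0. Lengths are in m, angles in rad, forces in N, time in s.
With the tool pointing down it reaches from about 0.425 to 0.95 m from the base axis. Payload 3.5 kg.
Tool frame: the origin (TCP) lies between the finger pads; the fingertips stand 22 mm ahead of it and the grasp point (between the pads) lies 3 mm ahead of it (ctrl.nose_length is the z of the fingertips in the tool frame, in m); z points along the fingers, y is the line along which they close (so a half turn about z gives the same grasp; the last joint's range is limited). The gripper opens to 85 mm and grips with 20 to 120 N. Pads are 22 mm wide; open, the fingers measure 114 mm over their backs; the gripper's body (76 mm by 85 mm) begins 54 mm behind the grasp point. The pads swing forward as they close: fully open they stand 13 mm farther back than shut.
Start: joints at [1.141, 0.286, 1.577, -0, 1.279, -0.15], TCP at [0.186, 0.649, 0.253] pointing down, gripper open.
Joint ranges: [-2.77, 2.77], [-0.9, 2.22], [0.21, 2.48], [-1.53, 4.67], [0.24, 2.81], [-2.84, 2.84]. Speed limits (rad/s): [2.79, 2.79, 3.14, 3.14, 3.14, 3.14].

## Interface

Orientations are given as a unit quaternion [x, y, z, w].
In Python, from plant import ctrl gives the robot as it stands. The module is installed in compiled form; this text tells all that it offers.
- The arm moves only by the tool send_rows, never from a script. Its argument "rows" is text: rows parted by semicolons, each of 7 numbers parted by spaces: the turn, a rotation vector about the tool's x, y, z in shares of 180 degrees (1.0 is 180 degrees), then the shift along the tool's x, y, z in fractions of the full range, 1 being 0.75 m, then the opening, from -1 (shut) to 1 (fully open). A call has 1 to 8 rows; each row is the pose to reach, as a shift and turn from the pose commanded when the call began, along the tool's axes at that moment; what a row does not reach only later rows make up. A row lasts 1/8 s, in which the tool goes at most 62.5 mm and 10.7 degrees, less where a joint would pass 70% of its speed; a pose out of reach is approached as far as the arm can. Shift and turn numbers lie between -1 and 1, and a call with a number outside is refused. A call with a gripper value outside its range is refused whole. The fingers move at their own pace and stop on an object; "grip_force" is the grip in N (left out, the last holds). Time passes only in rows, so rows that repeat a pose let the fingers close. It gives the time, the measured TCP pose, the force, the opening and the grip force at its end, in the units of the state.
- ctrl.get_state(): the state, without advancing time (a new reading comes with each control period).
- ctrl.read_camera(name): name is "side" or "top"; returns a dict with "color" (480x640x3 uint8, red, green, blue), "fx", "fy", "cx", "cy" (pixels), "extrinsics" (4x4, takes a point from world to camera coordinates). Camera axes: x right, y down, z forward; pixel columns grow to the right and rows downward; lengths in m; the calibration is good to about 2 mm. A picture is of the moment at which its call begins. There is no depth.
- ctrl.sign_off(): hands the job in; it is judged then, once.
Trained networks look in a picture, given as the dict that the camera call returned (one of the last four; its "shot" number tells which), for a name from the list of things; names that differ only in an ending like _2 or _b are one class to them, and where a whole thing is asked for, a point or a joint stands for the part that bears it (a point fixed in the world has none). Each returns a list of dicts, best first, with "p" (0 to 1); they miss things now and then, are a little off and sometimes report something else, mostly with a low value. They report only what shows in the picture. A call takes as long as a camera call. They do not tell look-alikes from the thing itself.
- ctrl.look_for(picture, target): "position" ([x, y, z] in m, in the coordinates of the camera as it stood for that picture, good to about 4 mm: the middle of the surface that is visible of it).
The state is a dict: "time": time; "qpos": joint angles; "dq": joint speeds; "joint_efforts": joint torques, N m; "eef_pos": TCP position; "tcp_rot": TCP orientation; "contact_force": force on the tool from outside, world axes, zero at the start; "wrist_torque": the same for the moment, N m; "opening": opening from 0.0 (shut) to 1.0 (fully open); "finger_force": force on a finger pad.
Only numpy, scipy, OpenCV 4.12 (cv2) and the standard library are available. Lean on these libraries where they do the work, as an engineer would, in place of code of your own. Each camera call takes 0.05 s, during which the arm holds its last target. There are 200 camera calls.

## Task

Two look-alike white solder tubs stand on the bench, one full and one nearly used up: lift each in turn a good 5 cm clear of the bench to feel which is heavier, and leave the lighter one standing upright back where it stood. Finish holding the heavier one in the gripper, upright and still in front of the label reader's red window, centred over the yellow ring on the reader's foot and with its middle level with the middle of the window, touching nothing else. Do not touch the reader, do not tip over either tub and leave the other things on the bench where they are.

Things in the scene. Friction and masses are not known exactly. Their poses are not given: they have to be found in the camera images.
- tub_a: one of two look-alike white lidded tubs of solder, round, 43 mm diameter, 36 mm high; smooth rigid sides, loose on the bench. Origin at the centre of its underside, z up. The two weigh between 0.1 and 0.55 kg and differ by at least 0.17 kg; which one is heavier cannot be seen, only felt
- tub_b: one of two look-alike white lidded tubs of solder, round, 43 mm diameter, 36 mm high; smooth rigid sides, loose on the bench. Origin at the centre of its underside, z up. The two weigh between 0.1 and 0.55 kg and differ by at least 0.17 kg; which one is heavier cannot be seen, only felt
- tub_a_mid (a point): middle of tub_a: on its axis, 18 mm above its underside
- tub_b_mid (a point): middle of tub_b: on its axis, 18 mm above its underside
- label_reader: label reader, fixed: grey foot plate 170 x 90 x 8 mm, at its rear a post with a black head (36 x 72 x 52 mm, 84 to 136 mm above the bench), red window facing the reader's -x (roughly to the robot). Origin: centre of the plate's underside, x from ring to window, z up. Yellow ring (60 mm wide) flat on the plate 40 mm to -x of the origin; window face 50 mm to +x
- reader_focus (a point): the point where the tub's middle is to be held: straight above the centre of the yellow ring, 110 mm above the bench, level with the middle of the red window and 90 mm in front of it; axes as label_reader
- flux_bottle: small turquoise plastic bottle with a black cap and thin needle spout, 42 mm diameter, 103 mm high. Loose bystander: leave where it is. Origin at the centre of its underside, z up
- spray_can: white and blue spray can, 53 mm diameter, 192 mm high. Loose bystander: leave where it is. Origin at the centre of its underside, z up
- blue_box: small blue snap-lid component box, 47 x 62 x 22 mm high. Loose bystander: leave where it is. Origin at the centre of its underside, z up
- black_loupe: black eye loupe, round, 39 mm diameter, 30 mm high. Loose bystander: leave where it is. Origin at the centre of its underside, z up
There are look-alikes about, which are no part of the job. What is shaped like the tub_a but blue or orange is not meant.

How it is judged:
By the outcome, as a careful person would: the job done as asked, in the order asked, and still so for the second after the job is handed in, while the arm keeps its last pose, push and grip.
It also fails if it takes over 72 s, if anything falls off the work surface, if the arm or the gripper's body presses on something with over 40 N, if the wrist force passes 120 N, or if a joint passes its speed limit or range.

## Working session

There is one attempt and no reset: what is moved stays moved. The work goes in short steps, Python scripts to look and compute and a tool call to move; the robot and the scene stay as the last step left them, time stands still between calls to the robot, and variables do not carry over. Pictures are saved under pics/ and viewed, at most 10 in all, crops included, and the job is handed in when it is done.

Besides the shell and the picture viewer there is one more tool, called after ">>>" as a command line: name --argument value ..., lists and objects as JSON in quotes. send_rows: Moves the arm, as the interface text tells. Its arguments: {"type":"object","properties":{"rows":{"type":"string"},"grip_force":{"type":"number"}},"required":["rows"]}

```bash
mkdir -p pics; cat > h.py <<'E'
import numpy as np, cv2
from plant import ctrl
def world(pic,p): return (np.linalg.inv(pic["extrinsics"])@np.r_[p,1])[:3]
def ray(pic,u,v,z):
    T=np.linalg.inv(pic["extrinsics"]); d=T[:3,:3]@np.array([(u-pic["cx"])/pic["fx"],(v-pic["cy"])/pic["fy"],1]); o=T[:3,3]
    return o+d*(z-o[2])/d[2]
def px(pic,w):
    c=pic["extrinsics"]@np.r_[w,1]; return [pic["fx"]*c[0]/c[2]+pic["cx"],pic["fy"]*c[1]/c[2]+pic["cy"]]
E
python3 - <<'E'
from h import *
np.set_printoptions(precision=3,suppress=True)
for n in("top","side"):
    p=ctrl.read_camera(n); cv2.imwrite(f"pics/{n}0.png",p["color"][:,:,::-1])
    print(n,np.linalg.inv(p["extrinsics"])[:3,3],p["fx"])
    for t in("tub_a","label_reader","flux_bottle","spray_can","blue_box","black_loupe"):
        for d in ctrl.look_for(p,t)[:5]:
            w=world(p,d["position"]); print(t,round(d["p"],2),w,np.round(px(p,w)))
print(ctrl.get_state())
E
```

```text
top [ 0.321 -0.045  1.186] 543.913044185659
tub_a 0.92 [ 0.384 -0.092  0.038] [345. 337.]
tub_a 0.91 [0.489 0.177 0.032] [220. 285.]
tub_a 0.88 [ 0.463 -0.145  0.035] [371. 299.]
tub_a 0.53 [ 0.502 -0.227  0.036] [409. 282.]
tub_a 0.46 [ 0.742 -0.166  0.139] [385. 158.]
label_reader 0.7 [ 0.625 -0.167  0.055] [381. 223.]
label_reader 0.7 [ 0.74  -0.17   0.136] [386. 159.]
label_reader 0.62 [0.655 0.026 0.009] [293. 214.]
flux_bottle 0.72 [ 0.623 -0.169  0.052] [382. 224.]
flux_bottle 0.3 [0.658 0.025 0.008] [294. 213.]
spray_can 0.81 [ 0.74  -0.164  0.137] [383. 158.]
blue_box 0.97 [0.413 0.023 0.022] [291. 323.]
black_loupe 0.63 [ 0.601 -0.276  0.022] [429. 238.]
side [ 0.524 -0.797  0.772] 504.1902435627062
tub_a 0.87 [ 0.465 -0.157  0.033] [256. 325.]
tub_a 0.8 [0.486 0.163 0.032] [266. 222.]
tub_a 0.6 [ 0.507 -0.235  0.032] [279. 357.]
label_reader 0.94 [0.671 0.013 0.006] [351. 269.]
flux_bottle 0.63 [ 0.636 -0.186  0.046] [347. 327.]
spray_can 0.6 [ 0.741 -0.193  0.045] [403. 327.]
blue_box 0.62 [0.431 0.026 0.019] [242. 266.]
black_loupe 0.97 [ 0.597 -0.265  0.011] [331. 374.]
black_loupe 0.37 [ 0.468 -0.16   0.036] [257. 324.]
{'time': 0.7, 'qpos': array([ 1.141,  0.286,  1.577,  0.   ,  1.279, -0.15 ]), 'dq': array([-0.001, -0.   ,  0.002, -0.   , -0.001, -0.   ]), 'joint_efforts': array([  0.002, -40.582, -29.286,   0.   ,   0.   ,  -0.   ]), 'eef_pos': array([0.186, 0.649, 0.253]), 'tcp_rot': array([0.139, 0.99 , 0.   , 0.   ]), 'contact_force': array([ 0.64 , -0.902,  0.02 ]), 'wrist_torque': array([-0.017, -0.017,  0.002]), 'finger_force': 0.0, 'opening': 0.9991459694327861}
```

View pics/top0.png

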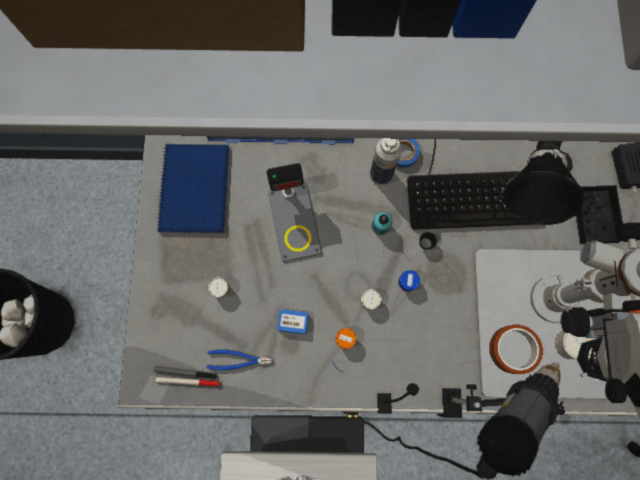

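View pics/side0.png

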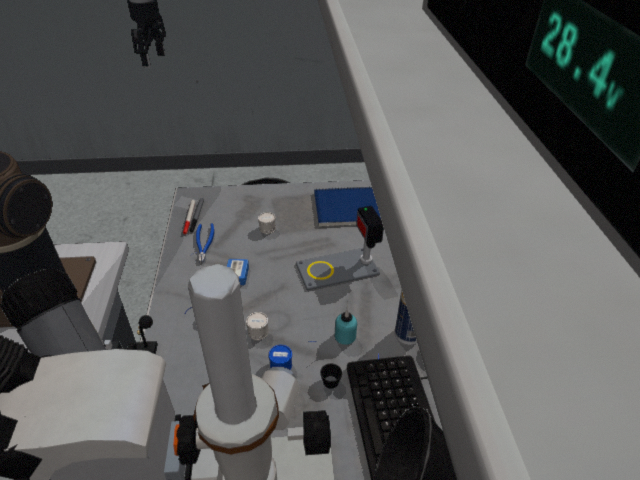

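The top view shows the two white tubs at (219,287) and (371,299). The orange one at (346,338) and the blue one at (409,281) are the look-alikes. The yellow ring is at (298,238), and the reader head at (285,178). The side view shows the same tubs at (267,222) and (257,325), with the ring at (320,270). Next I refine these positions.

```bash
cat > m.py <<'E'
from h import *
from scipy.optimize import least_squares
np.set_printoptions(precision=4,suppress=True)
def blob(p,u,v,r,kind):
    hsv=cv2.cvtColor(p["color"],cv2.COLOR_RGB2HSV); H,S,V=[hsv[...,i].astype(int) for i in range(3)]
    if kind=="white": m=(V>135)&(S<60)
    else: m=(H>20)&(H<35)&(S>150)&(V>100)
    k=np.zeros(m.shape,np.uint8); cv2.circle(k,(u,v),r,1,-1); m=(m&(k>0)).astype(np.uint8)
    c,_=cv2.findContours(m,cv2.RETR_EXTERNAL,cv2.CHAIN_APPROX_NONE); c=max(c,key=cv2.contourArea)
    h=cv2.convexHull(c); (x,y),a,t=cv2.fitEllipse(h); M=cv2.moments(h)
    return (x,y),a,(M["m10"]/M["m00"],M["m01"]/M["m00"]),cv2.boundingRect(c)
def sil(p,x,y,z=0,R=.0215,h=.036):
    t=np.linspace(0,2*np.pi,60); P=[px(p,[x+R*np.cos(a),y+R*np.sin(a),zz]) for a in t for zz in(z,z+h)]
    M=cv2.moments(cv2.convexHull(np.float32(P))); return np.array([M["m10"],M["m01"]])/M["m00"]
E
python3 - <<'E'
from m import *
T=ctrl.read_camera("top");S=ctrl.read_camera("side")
for nm,g,a,b in(("A",(.488,.175),(219,287),(267,222)),("B",(.463,-.148),(371,299),(257,325))):
    for p,c in((T,a),(S,b)):
        r=blob(p,*c,16,"white")
        s=least_squares(lambda q:sil(p,*q)-np.array(r[2]),g)
        print(nm,r[1:],s.x)
for p,c in((T,(298,238)),(S,(320,270))):
    r=blob(p,*c,22,"y"); print("ring",r,ray(p,*r[0],.0085))
big=[cv2.resize(p["color"][v-48:v+48,u-64:u+64,::-1],None,fx=4,fy=4,interpolation=2) for p,u,v in((T,290,215),(T,375,295))]
cv2.imwrite("pics/c.png",np.vstack(big)[:, :] if 0 else cv2.resize(np.hstack(big),(800,300)))
L=[(270,190),(302,184)]
E
```

```text
A ((19.233572006225586, 20.22466468811035), (217.2294893861159, 286.69248422260466), (208, 277, 20, 20)) [0.487  0.1841]
A ((10.543046951293945, 16.073617935180664), (265.9806362378976, 217.06362378976485), (258, 212, 17, 11)) [0.4847 0.2007]
B ((19.282215118408203, 20.4605770111084), (370.6026936026936, 298.47923681257015), (361, 289, 21, 20)) [ 0.4666 -0.1463]
B ((16.25768280029297, 21.771657943725586), (256.5863377609108, 319.8861480075901), (246, 312, 22, 17)) [ 0.4644 -0.1322]
ring ((297.4737243652344, 237.82162475585938), (25.97271728515625, 26.563493728637695), (297.4288888888889, 237.75873015873015), (284, 225, 27, 26)) [0.6006 0.0147 0.0085]
ring ((320.1183166503906, 269.9034729003906), (18.350894927978516, 26.343963623046875), (320.14106019766393, 269.903414195867), (307, 261, 27, 19)) [0.6023 0.0115 0.0085]
```

View pics/c.png

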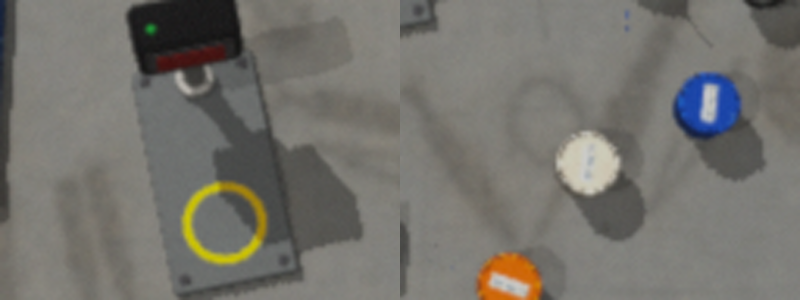

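The crop shows the ring and the plate axis, which has a yaw of about 11°. The white tub sits between the blue and orange ones. The white blob is just the lid disc, so I use the lid centre.

```bash
cat >> m.py <<'E'
from scipy.spatial.transform import Rotation as Ro
def go(x,y,z,yaw=None):
    "shift (mm, tool axes) and turn about tool z (deg) to bring GRASP POINT (3 mm ahead) to xyz, closing line at yaw deg"
    s=ctrl.get_state(); R=Ro.from_quat(s["tcp_rot"]).as_matrix(); ya=np.degrees(np.arctan2(R[1,1],R[0,1]))
    d=R.T@(np.array([x,y,z+.003])-s["eef_pos"])*1e3
    t=0 if yaw is None else -(yaw-ya)
    print("shift",np.round(d,1),"yaw now",round(ya,2),"turn z",round(t,1),"tilt",np.round(R[:,2],4),"q",s["qpos"],"F",s["contact_force"],"t",s["time"],"op",s["opening"])
E
python3 - <<'E'
from m import *
T=ctrl.read_camera("top");S=ctrl.read_camera("side")
for a,b in(((219,287),(267,222)),((371,299),(257,325))):
    for p,c in((T,a),(S,b)): print(ray(p,*blob(p,*c,16,"white")[0],.036))
go(.487,.178,.12)
E
```

```text
[0.4844 0.1811 0.036 ]
[0.4854 0.1778 0.036 ]
[ 0.4646 -0.145   0.036 ]
[ 0.4659 -0.1476  0.036 ]
shift [-419.  -369.4  130.3] yaw now 73.96 turn z 0 tilt [-0.  0. -1.] q [ 1.141   0.2863  1.5767  0.      1.2786 -0.1499] F [ 0.5243 -0.5178  0.2161] t 0.9 op 1.0005134018724573
```

The manual's scale: shifts go in shares of 0.75 m and turns go in shares of 180 degrees. Converting my numbers, -350 mm / 750 = -0.4667, -130 mm / 750 = -0.1733.

>>> send_rows --rows "0 0 0 -0.04 -0.04 0 1;0 0 0 -0.1067 -0.0933 0.0133 1;0 0 0 -0.1733 -0.1533 0.0267 1;0 0 0 -0.2333 -0.2067 0.0533 1;0 0 0 -0.2933 -0.26 0.08 1;0 0 0 -0.3533 -0.3133 0.0933 1;0 0 0 -0.4133 -0.3667 0.1067 1;0 0 0 -0.4667 -0.4133 0.12 1" --grip_force 60

```text
time: 1.9
eef_pos: [0.4382, 0.2524, 0.1635]
tcp_rot: [0.139, 0.99, 0.0, 0.001]
contact_force: [0.2, -0.7, 0.2]
opening: 0.998
finger_force: 0.0
```

```bash
python3 -c "
from m import *
go(.485,.1795,.07)"
```

```text
shift [-65.  -57.2  90.6] yaw now 73.97 turn z 0 tilt [ 0.0014  0.0005 -1.    ] q [ 0.3218  0.0058  2.0648 -0.      1.0695 -0.9692] F [ 0.2269 -0.7376  0.2209] t 1.9 op 0.9983268600361548
```

Scaled: 80 mm / 750 = 0.1067, -67 mm / 750 = -0.0893.

>>> send_rows --rows "0 0 0 -0.0533 -0.0467 0.0333 1;0 0 0 -0.0893 -0.0773 0.08 1;0 0 0 -0.0893 -0.0773 0.1067 1;0 0 0 -0.0893 -0.0773 0.1067 1;0 0 0 -0.0893 -0.0773 0.1067 1"

```text
time: 2.52
eef_pos: [0.4861, 0.1803, 0.0843]
tcp_rot: [0.139, 0.99, 0.0, 0.001]
contact_force: [1.1, 0.2, 0.8]
opening: 0.999
finger_force: 0.0
```

```bash
python3 -c "
from m import *
go(.485,.1795,.024)
S=ctrl.read_camera('side');T=ctrl.read_camera('top')
cv2.imwrite('pics/g.png',np.hstack([cv2.resize(p['color'][v-48:v+48,u-64:u+64,::-1],(400,300),interpolation=2) for p,u,v in((S,267,215),(T,219,287))]))"
```

```text
shift [ 0.9 -1.1 57.3] yaw now 74.0 turn z 0 tilt [ 0.0015  0.0003 -1.    ] q [ 0.1594  0.1537  2.0752  0.      0.9111 -1.1323] F [1.1292 0.2437 0.8325] t 2.525 op 0.9991888996803531
```

View pics/g.png

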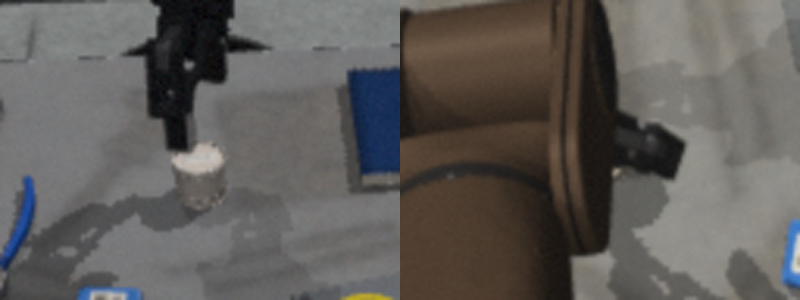

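The side crop shows the tub under the open gripper, with the near finger at (178,135) offset as expected from the closing line. Descending.

Scaled: 56 mm / 750 = 0.0747, 45 mm / 750 = 0.06.

>>> send_rows --rows "0 0 0 0 0 0.0333 1;0 0 0 0 -0.0013 0.06 1;0 0 0 0 -0.0013 0.0747 1;0 0 0 0 -0.0013 0.0747 1"

```text
time: 3.12
eef_pos: [0.485, 0.1792, 0.0273]
tcp_rot: [0.139, 0.99, -0.0, -0.0]
contact_force: [-0.6, -0.5, 0.4]
opening: 1.003
finger_force: 0.0
```

>>> send_rows --rows "0 0 0 0 0 0 -1;0 0 0 0 0 0 -1;0 0 0 0 0 0 -1;0 0 0 0 0 0 -1;0 0 0 0 0 0 -1;0 0 0 0 0 0 -1;0 0 0 0 0 0 -1;0 0 0 0 0 0 -1" --grip_force 60

```text
time: 4.12
eef_pos: [0.486, 0.1793, 0.0285]
tcp_rot: [0.14, 0.99, 0.0, 0.001]
contact_force: [-2.3, 0.9, 5.2]
opening: 0.479
finger_force: 59.8
```

```bash
python3 -c "
from m import *
go(.485,.1795,.024);print(ctrl.get_state()['finger_force'])"
```

```text
shift [ 1.1 -0.1  1.5] yaw now 73.95 turn z 0 tilt [ 0.0015  0.0008 -1.    ] q [ 0.1572  0.2534  2.0874  0.0007  0.7992 -1.134 ] F [-2.2837  0.9299  5.2209] t 4.125 op 0.47879460657138806
59.75058138370514
```

Scaled: -75 mm / 750 = -0.1, -65 mm / 750 = -0.0867.

>>> send_rows --rows "0 0 0 0 0 -0.02 -1;0 0 0 0 0 -0.0533 -1;0 0 0 0 0 -0.0867 -1;0 0 0 0 0 -0.1 -1;0 0 0 0 0 -0.1 -1;0 0 0 0 0 -0.1 -1;0 0 0 0 0 -0.1 -1;0 0 0 0 0 -0.1 -1"

```text
time: 5.12
eef_pos: [0.4848, 0.1788, 0.1016]
tcp_rot: [0.139, 0.99, -0.0, -0.001]
contact_force: [-0.1, 0.3, -4.8]
opening: 0.477
finger_force: 61.2
```

>>> send_rows --rows "0 0 0 0 0 0 -1;0 0 0 0 0 0 -1;0 0 0 0 0 0 -1;0 0 0 0 0 0 -1"

```text
time: 5.62
eef_pos: [0.4853, 0.179, 0.1024]
tcp_rot: [0.139, 0.99, 0.0, 0.0]
contact_force: [0.1, 0.5, -4.6]
opening: 0.476
finger_force: 61.2
```

```bash
python3 -c "
from m import *
for i in range(6):
    S=ctrl.read_camera('side');s=ctrl.get_state();print(s['contact_force'],s['joint_efforts'],s['wrist_torque'])
cv2.imwrite('pics/g2.png',cv2.resize(S['color'][150:270,190:350,::-1],(640,480),interpolation=2))
go(.485,.1795,.024)"
```

```text
[ 0.133  -0.0541 -4.6312] [ -0.0013 -31.5699 -26.4617   0.0013   0.0048  -0.    ] [-0.024  -0.0387  0.0274]
[ 0.3848  0.654  -3.3427] [ -0.0009 -31.5753 -26.4628   0.0014   0.0049  -0.    ] [-0.0279 -0.0062  0.0491]
[-0.3593  0.7934 -4.2217] [  0.0001 -31.5773 -26.464    0.0013   0.0048   0.    ] [-0.0601 -0.0025 -0.0131]
[ 0.6538 -0.4717 -4.8257] [  0.     -31.579  -26.4642   0.0014   0.0048   0.    ] [0.019  0.0112 0.0351]
[ 0.2696  0.0758 -3.6175] [  0.0004 -31.5814 -26.464    0.0014   0.005    0.    ] [-0.0223  0.0053 -0.0006]
[ 1.0253  0.3748 -4.0146] [  0.0003 -31.5827 -26.4636   0.0013   0.0051   0.    ] [-0.0085 -0.0078 -0.0083]
shift [ 0.4  0.5 75.4] yaw now 73.97 turn z 0 tilt [ 0.0001  0.     -1.    ] q [ 0.1569  0.1222  2.0706  0.      0.9487 -1.1341] F [ 1.0253  0.3748 -4.0146] t 5.925 op 0.47377368010009774
```

View pics/g2.png

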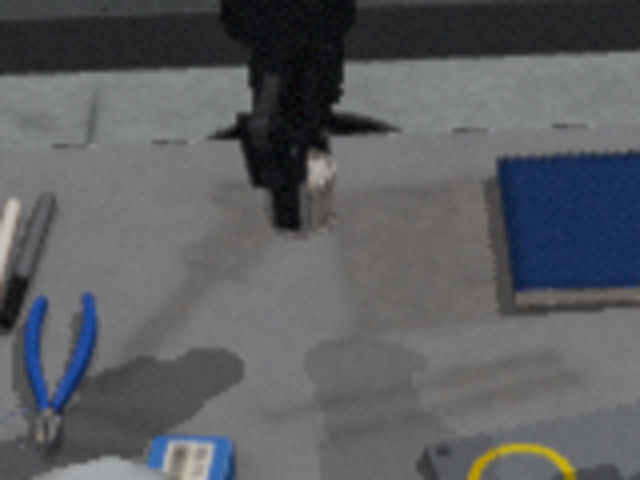

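Tub A is clear of the bench, held upright at (318,190) in the crop. It weighs about 4.2 N, or 0.43 kg. I put it back and go weigh the other one.

Scaled: 75 mm / 750 = 0.1, 72 mm / 750 = 0.096.

>>> send_rows --rows "0 0 0 0 0 0.0267 -1;0 0 0 0 0 0.06 -1;0 0 0 0 0 0.0867 -1;0 0 0 0 0 0.096 -1;0 0 0 0 0 0.1 -1;0 0 0 0 0 0.1 -1;0 0 0 0 0 0.1 -1;0 0 0 0 0 0.1 -1"

```text
time: 6.92
eef_pos: [0.4861, 0.1791, 0.0285]
tcp_rot: [0.139, 0.99, 0.0, 0.001]
contact_force: [-3.4, 0.1, 5.1]
opening: 0.48
finger_force: 61.8
```

Scaled: -100 mm / 750 = -0.1333, -75 mm / 750 = -0.1.

>>> send_rows --rows "0 0 0 0 0 0 0.2;0 0 0 0 0 0 0.5;0 0 0 0 0 0 1;0 0 0 0 0 0 1;0 0 0 0 0 -0.04 1;0 0 0 0 0 -0.1 1;0 0 0 0 0 -0.1333 1;0 0 0 0 0 -0.1333 1"

```text
time: 7.92
eef_pos: [0.487, 0.1792, 0.1297]
tcp_rot: [0.139, 0.99, 0.001, 0.003]
contact_force: [0.5, -0.4, -0.2]
opening: 0.999
finger_force: 0.0
```

```bash
python3 -c "
from m import *
go(.465,-.1463,.08,40)"
```

```text
shift [ -68.5 -319.1   46.3] yaw now 73.97 turn z 34.0 tilt [ 0.0056  0.0009 -1.    ] q [ 0.157   0.0811  2.0568  0.      0.9982 -1.1341] F [ 0.5467 -0.3619 -0.177 ] t 7.925 op 0.9991993358212657
```

Scaled: -318 mm / 750 = -0.424, -275 mm / 750 = -0.3667, 34 degrees / 180 = 0.1889.

>>> send_rows --rows "0 0 0.0222 -0.008 -0.04 0 1;0 0 0.0444 -0.02 -0.0933 0 1;0 0 0.0722 -0.0347 -0.16 0 1;0 0 0.1 -0.0493 -0.2267 0 1;0 0 0.1333 -0.0667 -0.3 0 1;0 0 0.1611 -0.08 -0.3667 0 1;0 0 0.1889 -0.0933 -0.424 0 1;0 0 0.1889 -0.0933 -0.424 0 1"

```text
time: 8.93
eef_pos: [0.4638, -0.1481, 0.1258]
tcp_rot: [0.425, 0.905, -0.0, -0.001]
contact_force: [-0.4, 0.8, -0.4]
opening: 1.0
finger_force: 0.0
```

Scaled: 40 mm / 750 = 0.0533, 20 mm / 750 = 0.0267.

>>> send_rows --rows "0 0 0 0 0 0.0267 1;0 0 0 0 0 0.0533 1;0 0 0 0 0 0.0533 1;0 0 0 0 0 0.0533 1"

```text
time: 9.43
eef_pos: [0.4647, -0.1453, 0.0872]
tcp_rot: [0.422, 0.906, 0.0, -0.0]
contact_force: [0.1, 0.2, 0.4]
opening: 0.998
finger_force: 0.0
```

```bash
python3 -c "
from m import *
go(.465,-.1463,.0254,40)
S=ctrl.read_camera('side');T=ctrl.read_camera('top')
cv2.imwrite('pics/g3.png',np.hstack([cv2.resize(p['color'][v-48:v+48,u-64:u+64,::-1],(400,300),interpolation=2) for p,u,v in((S,257,315),(T,371,299))]))"
```

```text
shift [-1.  -0.4 58.8] yaw now 40.04 turn z 0.0 tilt [-0.0005  0.0004 -1.    ] q [-0.5119  0.0832  2.1476  0.0001  0.9115 -1.2107] F [0.0569 0.2114 0.4351] t 9.425 op 0.9977811489083783
```

View pics/g3.png

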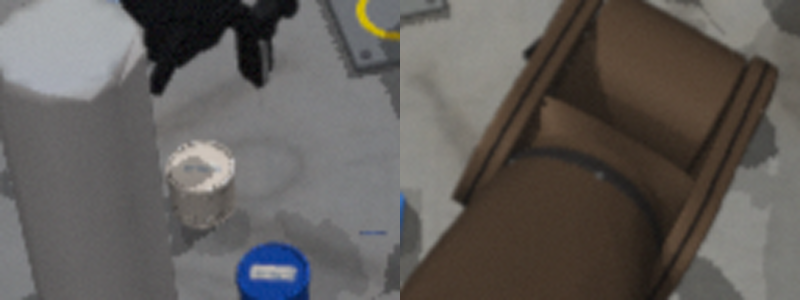

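The side crop shows fingers at (165,85) and (255,80), straddling the tub at (203,185). Descending between the look-alikes.

Scaled: 58 mm / 750 = 0.0773, 45 mm / 750 = 0.06.

>>> send_rows --rows "0 0 0 -0.0013 0 0.0333 1;0 0 0 -0.0013 0 0.06 1;0 0 0 -0.0013 0 0.0773 1;0 0 0 -0.0013 0 0.0773 1"

```text
time: 10.02
eef_pos: [0.465, -0.1465, 0.0288]
tcp_rot: [0.423, 0.906, 0.0, -0.001]
contact_force: [0.1, 0.2, -0.8]
opening: 1.002
finger_force: 0.0
```

>>> send_rows --rows "0 0 0 0 0 0 -1;0 0 0 0 0 0 -1;0 0 0 0 0 0 -1;0 0 0 0 0 0 -1;0 0 0 0 0 0 -1;0 0 0 0 0 0 -1;0 0 0 0 0 0 -1;0 0 0 0 0 0 -1" --grip_force 60

```text
time: 11.02
eef_pos: [0.466, -0.1472, 0.0305]
tcp_rot: [0.423, 0.906, -0.0, 0.001]
contact_force: [-1.3, -0.2, 6.2]
opening: 0.475
finger_force: 59.7
```

Scaled: -75 mm / 750 = -0.1, -65 mm / 750 = -0.0867.

>>> send_rows --rows "0 0 0 0 0 -0.02 -1;0 0 0 0 0 -0.0533 -1;0 0 0 0 0 -0.0867 -1;0 0 0 0 0 -0.1 -1;0 0 0 0 0 -0.1 -1;0 0 0 0 0 -0.1 -1;0 0 0 0 0 -0.1 -1;0 0 0 0 0 -0.1 -1"

```text
time: 12.02
eef_pos: [0.465, -0.1466, 0.1036]
tcp_rot: [0.423, 0.906, 0.0, -0.001]
contact_force: [-0.2, -0.7, -1.4]
opening: 0.478
finger_force: 60.6
```

>>> send_rows --rows "0 0 0 0 0 0 -1;0 0 0 0 0 0 -1;0 0 0 0 0 0 -1;0 0 0 0 0 0 -1"

```text
time: 12.52
eef_pos: [0.4654, -0.1468, 0.1044]
tcp_rot: [0.423, 0.906, -0.0, 0.0]
contact_force: [0.7, -0.1, -0.7]
opening: 0.473
finger_force: 60.6
```

```bash
python3 -c "
from m import *
for i in range(6):
    S=ctrl.read_camera('side');s=ctrl.get_state();print(s['contact_force'],s['joint_efforts'],s['wrist_torque'])
cv2.imwrite('pics/g4.png',cv2.resize(S['color'][240:360,190:350,::-1],(480,360),interpolation=2))
go(.465,-.1463,.024)"
```

```text
[ 0.1019 -0.704  -1.5301] [ -0.002  -27.215  -24.9665   0.0003   0.0022  -0.    ] [-0.0114 -0.0243  0.0248]
[ 0.6487  0.2867 -0.7012] [ -0.0008 -27.2184 -24.9681   0.0003   0.0021   0.    ] [-0.0259 -0.011  -0.0292]
[ 0.8813  0.1293 -0.8692] [  0.0004 -27.2216 -24.9694   0.0003   0.0022  -0.    ] [-0.0132  0.0127 -0.0276]
[-0.1148 -0.8923 -1.4543] [ -0.0006 -27.2239 -24.9698   0.0004   0.0023  -0.    ] [-0.0427 -0.04    0.0662]
[-1.3187  0.5171 -1.0988] [  0.0008 -27.2256 -24.9698   0.0004   0.0023  -0.    ] [ 0.0311 -0.0285  0.0292]
[-0.1591  0.6926 -0.3297] [ -0.0001 -27.2264 -24.9698   0.0004   0.0023  -0.    ] [-0.0155  0.0025  0.0133]
shift [ 0.6  0.  77.3] yaw now 39.97 turn z 0 tilt [-0.  0. -1.] q [-0.5138  0.0557  2.1386  0.      0.9474 -1.2115] F [-0.1591  0.6926 -0.3297] t 12.825 op 0.47806492348463614
```

View pics/g4.png

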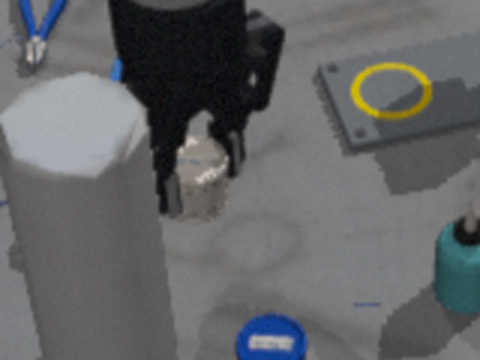

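Tub B is also lifted, held upright at (202,180). It weighs about 1 N, or 0.1 kg, so A is heavier. I put B back and fetch A.

Scaled: 75 mm / 750 = 0.1, 72 mm / 750 = 0.096.

>>> send_rows --rows "0 0 0 0 0 0.0267 -1;0 0 0 0 0 0.06 -1;0 0 0 0 0 0.0867 -1;0 0 0 0 0 0.096 -1;0 0 0 0 0 0.1 -1;0 0 0 0 0 0.1 -1;0 0 0 0 0 0.1 -1;0 0 0 0 0 0.1 -1"

```text
time: 13.82
eef_pos: [0.4658, -0.147, 0.0305]
tcp_rot: [0.423, 0.906, -0.0, 0.0]
contact_force: [-2.7, 2.0, 5.9]
opening: 0.474
finger_force: 60.8
```

Scaled: -100 mm / 750 = -0.1333, -75 mm / 750 = -0.1.

>>> send_rows --rows "0 0 0 0 0 0 0.2;0 0 0 0 0 0 0.5;0 0 0 0 0 0 1;0 0 0 0 0 0 1;0 0 0 0 0 -0.04 1;0 0 0 0 0 -0.1 1;0 0 0 0 0 -0.1333 1;0 0 0 0 0 -0.1333 1"

```text
time: 14.82
eef_pos: [0.4668, -0.1476, 0.1316]
tcp_rot: [0.423, 0.906, -0.0, 0.003]
contact_force: [-0.2, 0.0, -0.4]
opening: 1.003
finger_force: 0.0
```

```bash
python3 -c "
from m import *
go(.486,.1792,.08,101)"
```

```text
shift [238.4 224.5  47.8] yaw now 39.97 turn z -61.0 tilt [ 0.0049 -0.0028 -1.    ] q [-0.5138  0.0128  2.124  -0.      0.9992 -1.2114] F [-0.1562  0.0412 -0.446 ] t 14.825 op 1.0027627874624183
```

Scaled: 238 mm / 750 = 0.3173, 224 mm / 750 = 0.2987, -61 degrees / 180 = -0.3389.

>>> send_rows --rows "0 0 -0.0333 0.0333 0.0333 0 1;0 0 -0.0722 0.0733 0.0667 0 1;0 0 -0.1167 0.12 0.1133 0 1;0 0 -0.1667 0.1667 0.1573 0 1;0 0 -0.2111 0.2133 0.2 0 1;0 0 -0.2556 0.26 0.2453 0 1;0 0 -0.3 0.2933 0.2773 0 1;0 0 -0.3389 0.3173 0.2987 0 1"

```text
time: 15.82
eef_pos: [0.4829, 0.1809, 0.1271]
tcp_rot: [-0.098, 0.995, -0.0, -0.002]
contact_force: [0.9, -0.4, -0.5]
opening: 0.995
finger_force: 0.0
```

Scaled: 40 mm / 750 = 0.0533, 15 mm / 750 = 0.02.

>>> send_rows --rows "0 0 0 0 0 0.02 1;0 0 0 0 0 0.0533 1;0 0 0 0 0 0.0533 1;0 0 0 0 0 0.0533 1"

```text
time: 16.32
eef_pos: [0.484, 0.1788, 0.0888]
tcp_rot: [-0.095, 0.995, -0.0, -0.001]
contact_force: [0.4, 0.3, -0.1]
opening: 0.997
finger_force: 0.0
```

```bash
python3 -c "
from m import *
go(.486,.1792,.0254,101)
T=ctrl.read_camera('top');S=ctrl.read_camera('side')
print(ray(T,*blob(T,371,299,16,'white')[0],.036))
print(ray(S,*blob(S,257,325,16,'white')[0],.036))
print(ray(S,*blob(S,267,222,16,'white')[0],.036))
"
```

```text
shift [-2.2 -0.  60.4] yaw now 100.88 turn z -0.1 tilt [-0.0011 -0.0003 -1.    ] q [ 0.1571  0.1423  2.0782 -0.0001  0.9223 -1.6034] F [ 0.4296  0.282  -0.0697] t 16.325 op 0.9973242776854426
[ 0.4688 -0.1426  0.036 ]
[ 0.4664 -0.1478  0.036 ]
[0.4845 0.1743 0.036 ]
```

Scaled: 60 mm / 750 = 0.08, -1.5 mm / 750 = -0.002.

>>> send_rows --rows "0 0 0 -0.002 0 0.0333 1;0 0 0 -0.002 0 0.06 1;0 0 0 -0.002 0 0.08 1;0 0 0 -0.002 0 0.08 1"

```text
time: 16.92
eef_pos: [0.4851, 0.1796, 0.0286]
tcp_rot: [-0.095, 0.995, -0.0, -0.001]
contact_force: [-0.1, 0.2, 0.1]
opening: 0.997
finger_force: 0.0
```

>>> send_rows --rows "0 0 0 0 0 0 -1;0 0 0 0 0 0 -1;0 0 0 0 0 0 -1;0 0 0 0 0 0 -1;0 0 0 0 0 0 -1;0 0 0 0 0 0 -1;0 0 0 0 0 0 -1;0 0 0 0 0 0 -1" --grip_force 60

```text
time: 17.92
eef_pos: [0.4864, 0.1797, 0.0306]
tcp_rot: [-0.096, 0.995, -0.0, 0.001]
contact_force: [-2.5, -1.9, 6.4]
opening: 0.474
finger_force: 59.7
```

```bash
python3 -c "
from m import *
go(.486,.1792,.0254,101)"
```

```text
shift [ 0.4 -0.4  2.2] yaw now 100.99 turn z -0.0 tilt [ 0.0013 -0.0004 -1.    ] q [ 0.1583  0.2505  2.0858 -0.0009  0.804  -1.6037] F [-2.497  -1.9069  6.4453] t 17.925 op 0.4740676835024568
```

Scaled: -110 mm / 750 = -0.1467, -95 mm / 750 = -0.1267.

>>> send_rows --rows "0 0 0 0 0 -0.02 -1;0 0 0 0 0 -0.0533 -1;0 0 0 0 0 -0.0933 -1;0 0 0 0 0 -0.1267 -1;0 0 0 0 0 -0.1467 -1;0 0 0 0 0 -0.1467 -1;0 0 0 0 0 -0.1467 -1;0 0 0 0 0 -0.1467 -1"

```text
time: 18.92
eef_pos: [0.4847, 0.1796, 0.1378]
tcp_rot: [-0.096, 0.995, -0.0, -0.001]
contact_force: [0.7, -1.2, -4.1]
opening: 0.475
finger_force: 61.2
```

```bash
python3 -c "
from m import *
go(.6015,.013,.1196,101)"
```

```text
shift [ -83.1 -185.8   14.9] yaw now 100.96 turn z -0.0 tilt [-0.0029 -0.0004 -1.    ] q [ 0.1584  0.0689  2.0526  0.      1.023  -1.6037] F [ 0.6817 -1.2226 -4.1208] t 18.925 op 0.47528916534966686
```

Scaled: -185 mm / 750 = -0.2467, -173 mm / 750 = -0.2307.

>>> send_rows --rows "0 0 0 -0.0067 -0.016 0 -1;0 0 0 -0.0227 -0.0507 0 -1;0 0 0 -0.044 -0.0973 0 -1;0 0 0 -0.0667 -0.1493 0 -1;0 0 0 -0.088 -0.196 0 -1;0 0 0 -0.104 -0.2307 0 -1;0 0 0 -0.1107 -0.2467 0 -1;0 0 0 -0.1107 -0.2467 0 -1"

```text
time: 19.92
eef_pos: [0.6023, 0.0133, 0.1388]
tcp_rot: [-0.095, 0.995, 0.0, -0.0]
contact_force: [0.4, -0.4, -4.4]
opening: 0.479
finger_force: 61.3
```

Scaled: 15 mm / 750 = 0.02, 8 mm / 750 = 0.0107.

>>> send_rows --rows "0 0 0 0 0 0.0107 -1;0 0 0 0 0 0.02 -1;0 0 0 0 0 0.02 -1;0 0 0 0 0 0.02 -1;0 0 0 0 0 0.02 -1;0 0 0 0 0 0.02 -1"

```text
time: 20.68
eef_pos: [0.6025, 0.0139, 0.1247]
tcp_rot: [-0.096, 0.995, -0.0, 0.0]
contact_force: [0.4, 0.3, -4.4]
opening: 0.479
finger_force: 61.4
```

```bash
python3 -c "
from m import *
S=ctrl.read_camera('side');T=ctrl.read_camera('top')
go(.6015,.013,.1196,101)
for p,n in((S,'s'),(T,'t')):
    for d in ctrl.look_for(p,'tub_a')[:4]: print(n,d['p'],world(p,d['position']))
c=np.array([.6015,.013])
im=S['color'][190:310,260:420,::-1].copy()
im=cv2.resize(im,(800,600),interpolation=2)
for z in(.092,.128):
    P=[(np.array(px(S,[c[0]+.0215*np.cos(a),c[1]+.0215*np.sin(a),z]))-[260,190])*5+2 for a in np.linspace(0,6.28,40)]
    cv2.polylines(im,[np.int32(P)],True,(0,255,0),1)
cv2.imwrite('pics/f.png',im)
"
```

```text
shift [ 1.1 -0.7  2. ] yaw now 100.97 turn z -0.0 tilt [ 0.0004 -0.     -1.    ] q [-0.1451  0.2652  1.8538  0.      1.0222 -1.9073] F [-0.0793 -0.8572 -5.5873] t 20.775 op 0.47429342059967355
s 0.95 [ 0.4661 -0.1594  0.0333]
s 0.79 [ 0.5069 -0.2344  0.0319]
s 0.6 [ 0.5913 -0.0017  0.1234]
t 0.9 [ 0.3855 -0.09    0.0364]
t 0.81 [ 0.5025 -0.2288  0.0369]
t 0.59 [ 0.4623 -0.1427  0.0371]
```

View pics/f.png

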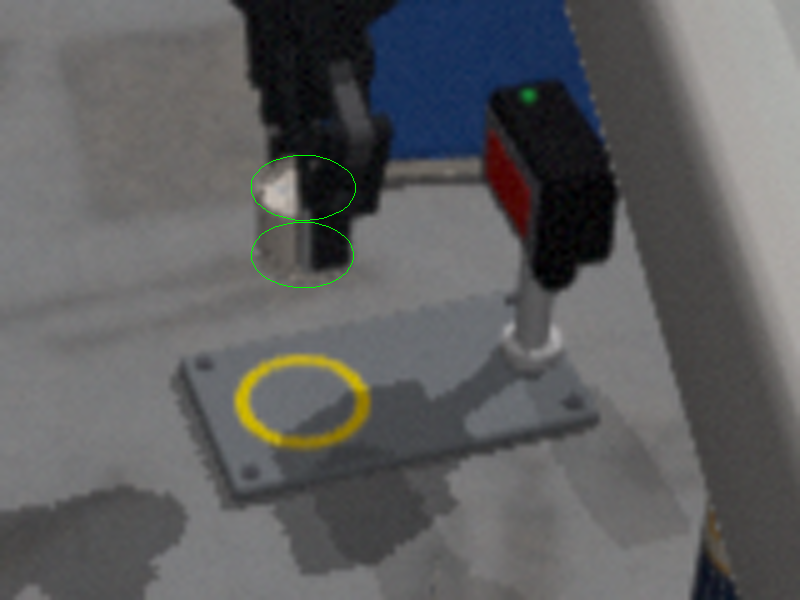

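The tub sits within a few mm of the predicted outline (green): its left edge is at x≈257 against a predicted 251, and its bottom is at y≈278 against 287. Small correction, then I measure the edges against the camera model, using tub B on the bench as a reference.

Scaled: 2 mm / 750 = 0.0027, 1.5 mm / 750 = 0.002.

>>> send_rows --rows "0 0 0 0.002 -0.0007 0.0027 -1;0 0 0 0.002 -0.0007 0.0027 -1;0 0 0 0.002 -0.0007 0.0027 -1;0 0 0 0.002 -0.0007 0.0027 -1;0 0 0 0.002 -0.0007 0.0027 -1;0 0 0 0.002 -0.0007 0.0027 -1"

```text
time: 21.62
eef_pos: [0.6009, 0.0132, 0.1223]
tcp_rot: [-0.096, 0.995, 0.0, 0.0]
contact_force: [-0.6, -0.2, -4.9]
opening: 0.475
finger_force: 61.4
```

```bash
python3 -c "
from m import *
S=ctrl.read_camera('side')
go(.6015,.013,.1196,101)
g=S['color'].mean(2)
def pred(x,y,z):
    P=np.array([px(S,[x+.0215*np.cos(a),y+.0215*np.sin(a),zz]) for a in np.linspace(0,6.28,90) for zz in(z,z+.036)])
    print('pred u',P[:,0].min(),P[:,0].max(),'v',P[:,1].min(),P[:,1].max()); return P
P=pred(.6023,.0115,.092)
print(np.int32(S['color'][220:252:1,313]).tolist())
for v in(230,233,236,239): print(v,g[v,306:320].astype(int))
for u in(315,317,318,319): print(u,'v238..',g[238:252,u].astype(int))
print('B');pred(.4659,-.1476,0)
for v in(322,326,330): print(v,g[v,240:275].astype(int))
for u in(254,257,260): print(u,'v330..',g[330:345,u].astype(int))
"
```

```text
shift [-0.5 -0.3 -0.2] yaw now 100.97 turn z -0.0 tilt [ 0.0001  0.     -1.    ] q [-0.1467  0.2653  1.8583  0.      1.0179 -1.909 ] F [-1.5351  0.2418 -4.502 ] t 21.675 op 0.4760263587509331
pred u 310.2707968296053 331.19594753754063 v 221.0802146332921 247.6011965324191
[[38, 38, 40], [43, 42, 44], [44, 46, 46], [58, 58, 56], [88, 82, 80], [95, 91, 86], [122, 117, 110], [136, 130, 123], [145, 140, 133], [181, 173, 166], [189, 179, 172], [190, 183, 174], [156, 149, 142], [111, 107, 101], [93, 88, 84], [84, 80, 77], [90, 86, 82], [91, 89, 85], [89, 85, 81], [89, 84, 81], [89, 85, 80], [89, 84, 82], [79, 76, 72], [86, 82, 78], [95, 92, 86], [101, 96, 92], [111, 107, 106], [111, 106, 108], [106, 105, 102], [107, 105, 102], [108, 107, 105], [112, 110, 110]]
230 [112 110 112 111  99 132 150 180 182 183 168 164 102  39]
233 [121 122 121 119 103  81  91 106 118 153 162 153 121  71]
236 [121 122 122 119 103  79  81  86  87  89  96 103  76  66]
239 [120 118 120 120 104  78  81  84  88  92  96  96  78  67]
315 v238.. [ 92  92  93  92  91  95  93  95  90 101 104 110 111 114]
317 v238.. [ 97  
[... 220 characters left out ...]
8.94352108185456 v 311.3477758468255 340.50807092150694
322 [ 93  90  89  91  91  84 101  98 127 133 133 132 130 137 171 182 189 189
 180 149 145 134 131 130 132 129 111  91  74  80  82  82  84  82  84]
326 [ 88  91  90  90  89  84  75  75  82 113 144 170 165 164 164 161 163 158
 127 112 106  97 111 121 115  87  70  68  73  81  81  81  82  81  84]
330 [ 88  89  87  91  91  90  85  81  81  84  90  95  95  94 100  97  97  95
  92  90  79  87  88  85  81  77  74  70  66  73  72  71  73  81 101]
254 v330.. [100 100  97  99  97  99  94  98  96  84  70  65  68  64  67]
257 v330.. [95 99 99 99 97 98 90 85 94 98 74 66 66 63 67]
260 v330.. [ 79  90  95  96  96  93  97  97 100 108  75  65  62  62  69]
```

```bash
python3 -c "
from m import *
print(ctrl.get_state()['dq'],ctrl.sign_off())"
```

```text
the job is handed in; nothing more can be done
[-0.0014 -0.0001  0.0005 -0.0005  0.0012  0.0003] None
```

I lifted both tubs and handed the job in at about 22 s: the heavier one (about 0.43 kg, against 0.1 kg) is held upright and still over the yellow ring, its middle level with the window to within about 1 mm by the side camera, and the lighter one is back where it stood.

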